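Ready the glue and lay out the tiles

ROBOT

A 6-joint arm with a two-finger parallel gripper is mounted at the origin on the work surface. World frame = base frame: x ahead of the robot, y to its left, z up, the work surface at z = 0. Lengths are in m, angles in rad, forces in N, time in s.
With the tool pointing down it reaches from about 0.425 to 0.95 m from the base axis. Payload 3.5 kg.
Tool frame: the origin (TCP) lies between the finger pads; the fingertips stand 19 mm ahead of it and the grasp point (between the pads) is the TCP; z points along the fingers, y is the line along which they close (so a half turn about z gives the same grasp; the last joint's range is limited). The gripper opens to 85 mm and grips with 20 to 120 N. Pads are 22 mm wide; open, the fingers measure 114 mm over their backs; the gripper's body (76 mm by 85 mm) begins 54 mm behind the grasp point. The pads swing forward as they close: fully open they stand 13 mm farther back than shut.
Start: joints at [1.029, 0.286, 1.577, -0, 1.279, -0.15], TCP at [0.258, 0.624, 0.25] pointing down, gripper open.
Joint ranges: [-2.77, 2.77], [-0.9, 2.22], [0.21, 2.48], [-1.53, 4.67], [0.24, 2.81], [-2.84, 2.84]. Speed limits (rad/s): [2.79, 2.79, 3.14, 3.14, 3.14, 3.14].

INTERFACE

Orientations are given as a unit quaternion [x, y, z, w].
In Python, from plant import monitor, eyes, ctrl gives the robot as it stands.
- The arm moves only by the shell command python3 -m handwheel 'ROWS' [FORCE]. ROWS is JSON, a list of rows, each a list of 7 numbers: the shift along the tool's x, y, z in units of 40 cm (1.0 is 40 cm), then the turn, a rotation vector about the tool's x, y, z in units of pi rad (1.0 is pi rad), then the opening, from -1 (shut) to 1 (fully open). A call has 1 to 12 rows; each row is the pose to reach, as a shift and turn from the pose commanded when the call began, along the tool's axes at that moment, turning the shorter way round; what a row does not reach only later rows make up. A row lasts 1/8 s, in which the tool goes at most 62.5 mm and 10.7 degrees, less where a joint would pass 70% of its speed; a pose out of reach is approached as far as the arm can. A call with a number of a shift or a turn outside -1 to 1 is refused whole. A call with a gripper value outside its range is refused whole. The fingers move at their own pace and stop on an object; FORCE is the grip in N (left out, the last holds). Time passes only in rows, so rows that repeat a pose let the fingers close. It gives the time, the measured TCP pose, the force, the opening and the grip force at its end, in the units of the state.
- monitor.get_state(): the state, without advancing time (a new reading comes with each control period).
- eyes.read_camera(name): name is "side" or "top" or "wrist"; returns the picture (400x640x3 uint8, red, green, blue); there is no depth.
- eyes.camera_params(name): a dict with "K" (3x3 intrinsics, pixels), "R" (3x3) and "t" (3): a world point X has camera coordinates R X + t. Camera axes: x right, y down, z forward; pixel columns grow to the right and rows downward; lengths in m; the calibration is good to about 2 mm. The wrist camera is an equidistant fisheye: a pixel r from the principal point sees the ray r / f radians off the axis. A picture is of the moment at which its call begins: read the wrist's pose just before it. camera_params takes no time and is no camera call; for the wrist camera it gives the pose at the moment of the call.
- ctrl.sign_off(): hands the job in; it is judged then, once.
The state is a dict: "time": time; "qpos": joint angles; "dq": joint speeds; "joint_efforts": joint torques, N m; "eef_pos": TCP position; "tcp_rot": TCP orientation; "contact_force": force on the tool from outside, world axes, zero at the start; "wrist_torque": the same for the moment, N m; "opening": opening from 0.0 (shut) to 1.0 (fully open); "finger_force": force on a finger pad.
Only numpy, scipy, OpenCV 4.12 (cv2) and the standard library are available. Lean on these libraries where they do the work, as an engineer would, in place of code of your own. Each camera call takes 0.05 s, during which the arm holds its last target. There are 200 camera calls.

TASK

Get the gluing place ready: turn the closed glue bottle right upside down and keep it so for a good three seconds, so that the glue runs to the cap, then stand it upright on the cork coaster and let go. Line up all the wooden tiles there are in one straight, even row on the cardboard panel, each lying flat, square and centred in a pencilled square of its own, beginning at the square beside the red dot and skipping none. Leave the brick, the tea bottle and the marker where they are.

Things in the scene. Friction and masses are not known exactly. Their poses are not given: they have to be found in the camera images.
- glue: closed white squeeze bottle of glue with a yellow band and a broad flat blue cap, 0.16 kg or so, 150 mm tall: round body 52 mm across from the foot to 105 mm up, sloping shoulder to 118 mm, cap 39 mm across on top (it can be stood on the cap). Origin: centre of the underside; z: from foot to cap. Its centre of mass is about 72 mm above the foot. Starts upright on the table
- coaster: fixed round cork coaster, 96 mm across, 5 mm thick. Origin: centre of its underside, on the table
- panel: flat cardboard panel fixed to the table, 250 mm along its x, 360 mm along its y, 4 mm thick; pencilled along its middle is a row of six squares (inside 42 mm), 52 mm apart centre to centre along the panel's y; a red dot marks the -y end of the row. Origin: centre of its underside; z up; the squares' sides are parallel to the panel's x and y
- square1 (a point): centre of pencilled square 1 on the panel's top face (4 mm above the table); the one beside the red dot
- square2 (a point): centre of pencilled square 2 on the panel's top face (4 mm above the table); number 2 counted from the red dot
- square3 (a point): centre of pencilled square 3 on the panel's top face (4 mm above the table); number 3 counted from the red dot
- square4 (a point): centre of pencilled square 4 on the panel's top face (4 mm above the table); number 4 counted from the red dot
- square5 (a point): centre of pencilled square 5 on the panel's top face (4 mm above the table); number 5 counted from the red dot
- square6 (a point): centre of pencilled square 6 on the panel's top face (4 mm above the table); number 6 counted from the red dot
- tile1: loose red painted wooden tile, 36 x 36 mm, 18 mm thick, about 25 g, lying on the panel at the start. Origin: centre of its underside; z up through its face, x and y along its sides. May be absent
- tile2: loose yellow painted wooden tile, 36 x 36 mm, 18 mm thick, about 25 g, lying on the panel at the start. Origin: centre of its underside; z up through its face, x and y along its sides. May be absent
- tile3: loose blue painted wooden tile, 36 x 36 mm, 18 mm thick, about 25 g, lying on the panel at the start. Origin: centre of its underside; z up through its face, x and y along its sides. May be absent
- tile4: loose green painted wooden tile, 36 x 36 mm, 18 mm thick, about 25 g, lying on the panel at the start. Origin: centre of its underside; z up through its face, x and y along its sides. May be absent
- tile5: loose white painted wooden tile, 36 x 36 mm, 18 mm thick, about 25 g, lying on the panel at the start. Origin: centre of its underside; z up through its face, x and y along its sides. May be absent
- tile6: loose orange painted wooden tile, 36 x 36 mm, 18 mm thick, about 25 g, lying on the panel at the start. Origin: centre of its underside; z up through its face, x and y along its sides. May be absent
- brick: brick, 95 x 200 x 60 mm, lying loose beyond the panel; bystander. Origin: centre of its underside
- tea: bottle of tea, amber with green cap and label, 64 mm across, 200 mm tall, standing loose; bystander. Origin: centre of its underside
- marker: white marker pen, 130 x 12 x 12 mm, lying loose, its length along its own x; bystander. Origin: centre of its underside
Not all that is in view belongs to the job. Several things look just like the tile1: the one meant starts farthest from the robot's base.

How it is judged:
On the way, in this order (a step that is already met when the one before it is completed fails the run):
1. the glue bottle is upside down (within 30 degrees) for 2.5 s (angle between glue's own z axis and vertical above 2.618 rad), for 2.5 s.
2. the glue bottle stands upright on the coaster, released (angle between glue's own z axis and vertical below 0.1 rad and horizontal distance between glue and coaster below 0.022 m and z of glue in the frame of coaster below 0.009 m and contact force between the fingers and glue below 0.1 N and linear speed of glue below 0.02 m/s), for 0.3 s.
At the end, for the whole second after the job is handed in: Glue bottle released at rest, upright (0.1 rad) on the coaster (axes within 22 mm). Each tile present flat on the panel, centre within 6 mm of a square's, sides within 0.12 rad of it; squares filled from the red dot with none skipped (all of step 2 and (horizontal distance between tile1 and square1 below 0.006 m or (horizontal distance between tile1 and square2 below 0.006 m and horizontal distance between any of tile2, tile3, tile4, tile5, tile6 and square1 below 0.006 m) or (horizontal distance between tile1 and square3 below 0.006 m and horizontal distance between any of tile2, tile3, tile4, tile5, tile6 and square2 below 0.006 m) or (horizontal distance between tile1 and square4 below 0.006 m and horizontal distance between any of tile2, tile3, tile4, tile5, tile6 and square3 below 0.006 m) or (horizontal distance between tile1 and square5 below 0.006 m and horizontal distance between any of tile2, tile3, tile4, tile5, tile6 and square4 below 0.006 m) or (horizontal distance between tile1 and square6 below 0.006 m and horizontal distance between any of tile2, tile3, tile4, tile5, tile6 and square5 below 0.006 m)) and z of each of tile1, tile2, tile3, tile4, tile5, tile6 in the frame of panel below 0.008 m and angle between each of tile1, tile2, tile3, tile4, tile5, tile6's own z axis and vertical below 0.1 rad and linear speed of each of tile1, tile2, tile3, tile4, tile5, tile6 below 0.02 m/s and (angle between the x axis of tile1 and the x axis of panel, either way round below 0.12 rad or angle between the x axis of tile1 and the y axis of panel, either way round below 0.12 rad) and (horizontal distance between tile2 and square1 below 0.006 m or (horizontal distance between tile2 and square2 below 0.006 m and horizontal distance between any of tile1, tile3, tile4, tile5, tile6 and square1 below 0.006 m) or (horizontal distance between tile2 and square3 below 0.006 m and horizontal distance between any of tile1, tile3, tile4, tile5, tile6 and square2 below 0.006 m) or (horizontal distance between tile2 and square4 below 0.006 m and horizontal distance between any of tile1, tile3, tile4, tile5, tile6 and square3 below 0.006 m) or (horizontal distance between tile2 and square5 below 0.006 m and horizontal distance between any of tile1, tile3, tile4, tile5, tile6 and square4 below 0.006 m) or (horizontal distance between tile2 and square6 below 0.006 m and horizontal distance between any of tile1, tile3, tile4, tile5, tile6 and square5 below 0.006 m)) and (angle between the x axis of tile2 and the x axis of panel, either way round below 0.12 rad or angle between the x axis of tile2 and the y axis of panel, either way round below 0.12 rad) and (horizontal distance between tile3 and square1 below 0.006 m or (horizontal distance between tile3 and square2 below 0.006 m and horizontal distance between any of tile1, tile2, tile4, tile5, tile6 and square1 below 0.006 m) or (horizontal distance between tile3 and square3 below 0.006 m and horizontal distance between any of tile1, tile2, tile4, tile5, tile6 and square2 below 0.006 m) or (horizontal distance between tile3 and square4 below 0.006 m and horizontal distance between any of tile1, tile2, tile4, tile5, tile6 and square3 below 0.006 m) or (horizontal distance between tile3 and square5 below 0.006 m and horizontal distance between any of tile1, tile2, tile4, tile5, tile6 and square4 below 0.006 m) or (horizontal distance between tile3 and square6 below 0.006 m and horizontal distance between any of tile1, tile2, tile4, tile5, tile6 and square5 below 0.006 m)) and (angle between the x axis of tile3 and the x axis of panel, either way round below 0.12 rad or angle between the x axis of tile3 and the y axis of panel, either way round below 0.12 rad) and (horizontal distance between tile4 and square1 below 0.006 m or (horizontal distance between tile4 and square2 below 0.006 m and horizontal distance between any of tile1, tile2, tile3, tile5, tile6 and square1 below 0.006 m) or (horizontal distance between tile4 and square3 below 0.006 m and horizontal distance between any of tile1, tile2, tile3, tile5, tile6 and square2 below 0.006 m) or (horizontal distance between tile4 and square4 below 0.006 m and horizontal distance between any of tile1, tile2, tile3, tile5, tile6 and square3 below 0.006 m) or (horizontal distance between tile4 and square5 below 0.006 m and horizontal distance between any of tile1, tile2, tile3, tile5, tile6 and square4 below 0.006 m) or (horizontal distance between tile4 and square6 below 0.006 m and horizontal distance between any of tile1, tile2, tile3, tile5, tile6 and square5 below 0.006 m)) and (angle between the x axis of tile4 and the x axis of panel, either way round below 0.12 rad or angle between the x axis of tile4 and the y axis of panel, either way round below 0.12 rad) and (horizontal distance between tile5 and square1 below 0.006 m or (horizontal distance between tile5 and square2 below 0.006 m and horizontal distance between any of tile1, tile2, tile3, tile4, tile6 and square1 below 0.006 m) or (horizontal distance between tile5 and square3 below 0.006 m and horizontal distance between any of tile1, tile2, tile3, tile4, tile6 and square2 below 0.006 m) or (horizontal distance between tile5 and square4 below 0.006 m and horizontal distance between any of tile1, tile2, tile3, tile4, tile6 and square3 below 0.006 m) or (horizontal distance between tile5 and square5 below 0.006 m and horizontal distance between any of tile1, tile2, tile3, tile4, tile6 and square4 below 0.006 m) or (horizontal distance between tile5 and square6 below 0.006 m and horizontal distance between any of tile1, tile2, tile3, tile4, tile6 and square5 below 0.006 m)) and (angle between the x axis of tile5 and the x axis of panel, either way round below 0.12 rad or angle between the x axis of tile5 and the y axis of panel, either way round below 0.12 rad) and (horizontal distance between tile6 and square1 below 0.006 m or (horizontal distance between tile6 and square2 below 0.006 m and horizontal distance between any of tile1, tile2, tile3, tile4, tile5 and square1 below 0.006 m) or (horizontal distance between tile6 and square3 below 0.006 m and horizontal distance between any of tile1, tile2, tile3, tile4, tile5 and square2 below 0.006 m) or (horizontal distance between tile6 and square4 below 0.006 m and horizontal distance between any of tile1, tile2, tile3, tile4, tile5 and square3 below 0.006 m) or (horizontal distance between tile6 and square5 below 0.006 m and horizontal distance between any of tile1, tile2, tile3, tile4, tile5 and square4 below 0.006 m) or (horizontal distance between tile6 and square6 below 0.006 m and horizontal distance between any of tile1, tile2, tile3, tile4, tile5 and square5 below 0.006 m)) and (angle between the x axis of tile6 and the x axis of panel, either way round below 0.12 rad or angle between the x axis of tile6 and the y axis of panel, either way round below 0.12 rad)); the robot touches nothing.
It fails at once if the brick is moved by more than 3 cm or tipped over (distance of brick from where it was at the start of the episode above 0.03 m or angle between brick's own z axis and vertical above 0.5 rad).
It fails at once if the tea is moved by more than 3 cm or tipped over (distance of tea from where it was at the start of the episode above 0.03 m or angle between tea's own z axis and vertical above 0.5 rad).
It fails at once if the marker is moved by more than 3 cm or tipped over (distance of marker from where it was at the start of the episode above 0.03 m or angle between marker's own z axis and vertical above 0.5 rad).
Of tile1, tile2, tile3, tile4, tile5, tile6 only 4 to 6 are there at a start; the rules pass over those that are not, and their reading is None.
At some moment in a run one of tile1, tile2, tile3, tile4, tile5, tile6 may be knocked a few centimetres aside while the robot is not near it.
It also fails if it takes over 210 s, if anything falls off the work surface, if the arm or the gripper's body presses on something with over 40 N, if the wrist force passes 120 N, or if a joint passes its speed limit or range.

## Working session

There is one attempt and no reset: what is moved stays moved. The work goes in short steps, Python scripts to look and compute and a shell command to move; the robot and the scene stay as the last step left them, time stands still between calls to the robot, and variables do not carry over. Pictures are saved under pics/ and viewed, at most 14 in all, crops included, and the job is handed in when it is done.

```bash
ls; mkdir -p pics; python3 - <<'E'
from plant import monitor, eyes, ctrl
import cv2
s=monitor.get_state(); print(s)
for n in ["top","side","wrist"]:
    p=eyes.camera_params(n); print(n,p)
    cv2.imwrite(f"pics/{n}0.png",cv2.cvtColor(eyes.read_camera(n),cv2.COLOR_RGB2BGR))
E
```

```text
pics
{'time': 0.0, 'qpos': array([ 1.02897894e+00,  2.87178115e-01,  1.57818609e+00,  1.00546885e-05,
        1.27860018e+00, -1.49994355e-01]), 'dq': array([-0.00129674,  0.00096573, -0.00173805,  0.00010264, -0.00112257,
        0.00041577]), 'joint_efforts': array([ 3.61503025e-04, -4.05988276e+01, -2.92630792e+01, -1.56415495e-04,
        5.80530395e-03,  4.38409586e-06]), 'eef_pos': array([0.25741061, 0.62332449, 0.24893391]), 'tcp_rot': array([ 1.94661982e-01,  9.80869668e-01, -1.11398942e-03, -4.06592567e-04]), 'contact_force': array([-0.05855663, -0.59323031,  0.23926723]), 'wrist_torque': array([-0.02475488, -0.02365672, -0.02152222]), 'finger_force': 0.0, 'opening': 1.0001328466312056}
top {'K': array([[479.90162513,   0.        , 316.49010185],
       [  0.        , 479.90162513, 199.03226608],
       [  0.        ,   0.        ,   1.        ]]), 'R': array([[ 0.02410875, -0.99960985,  0.01410366],
       [-0.99418266, -0.02545447, -0.10465616],
       [ 0.10497433, -0.01149849, -0.99440845]]), 't': array([-0.070173  ,  0.51240393,  1.13974637])}
side {'K': array([[493.51726795,   0.        , 312.92757691],
       [  0.        , 493.51726795, 195.7982803 ],
       [  0.        ,   0.        ,   1.        ]]), 'R': array([[ 0.91228126, -0.40918119, -0.0177105 ],
       [-0.2077445 , -0.42503965, -0.88101278],
       [ 0.35296619,  0.8074107 , -0.47276085]]), 't': array([-0.46549026,  0.13261315,  1.02906509])}
wrist {'K': array([[309.70691629,   0.        , 318.93549395],
       [  0.        , 309.70691629, 201.27185208],
       [  0.        ,   0.        ,   1.        ]]), 'R': array([[ 0.3820794 ,  0.92412051, -0.00407699],
       [ 0.88871788, -0.36622541,  0.27578883],
       [ 0.25336902, -0.10899652, -0.9612096 ]]), 't': array([-0.67427888, -0.03690584,  0.37849147])}
```

View pics/top0.png

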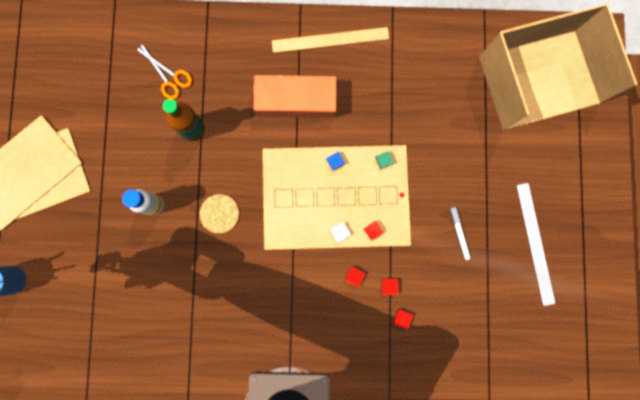

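View pics/side0.png

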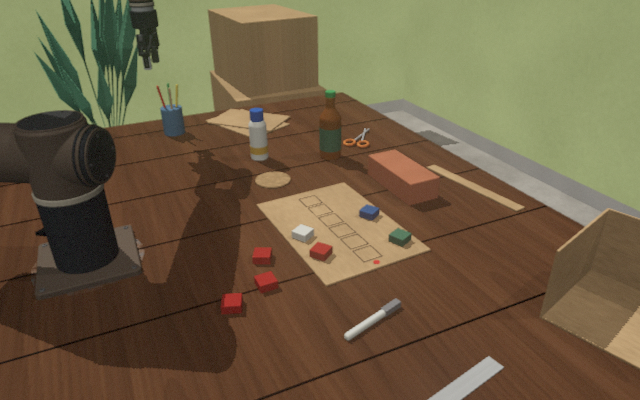

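The top view shows the panel (262–410, 146–250) with four tiles on it: blue (336,161), green (385,160), white (341,232) and red (374,230). There are three red decoys nearer the base. The red dot is at (402,195), the glue bottle's foot is near (157,207) and the coaster is at (219,213). The side view agrees and shows no yellow or orange tile.

```bash
cat > h.py <<'E'
import numpy as np, cv2
from plant import monitor, eyes, ctrl
from scipy.spatial.transform import Rotation as Ro
def shot(n,save=None):
    p=eyes.camera_params(n); im=eyes.read_camera(n)
    if save: cv2.imwrite(f"pics/{save}.png",im[:,:,::-1])
    return p,im
def ray(p,uv,fish=False):
    K=p["K"]; uv=np.atleast_2d(np.asarray(uv,float))
    d=(uv-K[:2,2])/[K[0,0],K[1,1]]
    if fish:
        r=np.linalg.norm(d,axis=1,keepdims=True)+1e-12
        c=np.hstack([np.sin(r)*d/r,np.cos(r)])
    else: c=np.hstack([d,np.ones((len(d),1))])
    return -p["R"].T@p["t"], c@p["R"]
def cast(p,uv,z,fish=False):
    o,d=ray(p,uv,fish); return o+d*((z-o[2])/d[:,2])[:,None]
def proj(p,X,fish=False):
    c=np.atleast_2d(X)@p["R"].T+p["t"]; 
    if fish:
        r=np.linalg.norm(c[:,:2],axis=1); th=np.arctan2(r,c[:,2]); d=c[:,:2]/r[:,None]*th[:,None]
    else: d=c[:,:2]/c[:,2:]
    return d@p["K"][:2,:2].T+p["K"][:2,2]
H={'red':[(0,150,90),(6,255,255)],'blue':[(100,130,50),(125,255,255)],'green':[(60,80,30),(92,255,255)],'white':[(0,0,170),(180,45,255)],'yellow':[(24,150,120),(34,255,255)],'orange':[(7,180,150),(18,255,255)]}
def blobs(im,col,amin=30):
    m=cv2.inRange(cv2.cvtColor(im,cv2.COLOR_RGB2HSV),*map(np.array,H[col]))
    c,_=cv2.findContours(m,cv2.RETR_EXTERNAL,cv2.CHAIN_APPROX_NONE)
    return sorted([k for k in c if cv2.contourArea(k)>=amin],key=cv2.contourArea,reverse=True)
def st():
    s=monitor.get_state(); R=Ro.from_quat(s["tcp_rot"]).as_matrix()
    print("t",s["time"].__round__(2),"p",s["eef_pos"].round(4),"q",s["qpos"].round(3),"op",round(s["opening"],3),"F",s["contact_force"].round(1),"ff",round(float(s["finger_force"]),1)); print("R",R.round(3).tolist())
    return s,R
E
python3 - <<'E'
from h import *
im=cv2.imread("pics/top0.png")[:,:,::-1].copy(); p=eyes.camera_params("top")
for c in H:
    for k in blobs(im,c,20):
        r=cv2.minAreaRect(k); print(c,np.round(r[0],1),np.round(r[1],1),round(r[2]),"world z.018",cast(p,[r[0]],.018)[0].round(3))
m=cv2.inRange(cv2.cvtColor(im,cv2.COLOR_RGB2HSV),np.array((12,50,140)),np.array((30,170,255)))
cs,_=cv2.findContours(m,cv2.RETR_EXTERNAL,cv2.CHAIN_APPROX_NONE)
for k in cs:
    if cv2.contourArea(k)>400:
        r=cv2.minAreaRect(k); print("tan",np.round(r[0],1),np.round(r[1],1),round(r[2],1),cast(p,[r[0]],.004)[0].round(4)); b=cast(p,cv2.boxPoints(r),.004); print(b.round(3).tolist())
print("glue foot guess",cast(p,[[157,207]],0)[0])
# glue cap in top/side by ray crossing
cv2.imwrite("pics/zoom.png",cv2.resize(im[140:330,255:420,::-1],None,fx=3.15,fy=3.15,interpolation=cv2.INTER_CUBIC)) 
E
```

```text
red [402.8 318.8] [17.6 17.6] 22 world z.018 [ 0.232 -0.271  0.018]
red [390.  286.5] [17. 16.] 90 world z.018 [ 0.308 -0.24   0.018]
red [354.9 276.2] [16.1 16.5] 27 world z.018 [ 0.33  -0.155  0.018]
red [373.4 230.4] [13.3 13.6] 56 world z.018 [ 0.442 -0.198  0.018]
blue [ 12.  280.5] [25. 24.] 90 world z.018 [0.301 0.665 0.018]
blue [132. 198.] [16. 20.] 90 world z.018 [0.506 0.392 0.018]
blue [335.4 160.6] [12.7 13.1] 60 world z.018 [ 0.612 -0.102  0.018]
green [384.2 159.4] [12.5 13.4] 63 world z.018 [ 0.618 -0.223  0.018]
green [193.3 130. ] [12.4 23.4] 47 world z.018 [0.679 0.252 0.018]
green [170. 106.] [12. 14.] 90 world z.018 [0.739 0.313 0.018]
white [424.5  26.5] [ 53. 429.] 90 world z.018 [ 0.965 -0.323  0.018]
white [535.4 243.8] [123.9  12.6] 77 world z.018 [ 0.419 -0.595  0.018]
white [459.9 233.3] [53.8  6.2] 73 world z.018 [ 0.44  -0.41   0.018]
white [339.8 231.7] [16.1 15.8] 59 world z.018 [ 0.436 -0.116  0.018]
white [154.3  62.2] [43.1 11.3] 45 world z.018 [0.85  0.359 0.018]
white [140.5 204.5] [ 9.9 19.8] 45 world z.018 [0.491 0.371 0.018]
orange [178.5  82.2
[... 3418 characters left out ...]
.004], [0.386, 0.072, 0.004]]
tan [ 29.7 168.2] [ 90.7 103.4] 66.7 [0.5749 0.6542 0.004 ]
[[0.624, 0.82, 0.004], [0.735, 0.594, 0.004], [0.526, 0.489, 0.004], [0.42, 0.713, 0.004]]
tan [294.1  92.7] [80.3 33.7] 0.9 [0.7864 0.0058 0.004 ]
[[0.741, 0.107, 0.004], [0.829, 0.109, 0.004], [0.832, -0.096, 0.004], [0.744, -0.097, 0.004]]
tan [329.9  39.5] [ 15.5 119.6] 83.3 [ 0.9299 -0.0822  0.004 ]
[[0.927, 0.073, 0.004], [0.974, -0.233, 0.004], [0.933, -0.238, 0.004], [0.886, 0.067, 0.004]]
tan [556.4  64.7] [100.1 146.1] 73.2 [ 0.8801 -0.667   0.004 ]
[[0.945, -0.449, 0.004], [1.072, -0.819, 0.004], [0.815, -0.883, 0.004], [0.695, -0.52, 0.004]]
glue foot guess [0.48697181 0.33618512 0.        ]
```

View pics/wrist0.png

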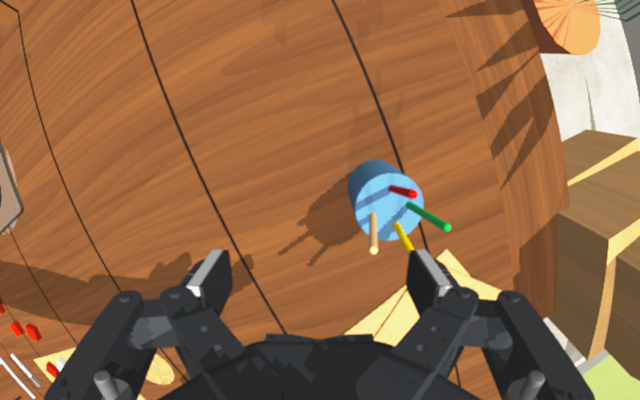

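The wrist view shows the pencil cup near (385,205), right below the gripper, with the papers beyond it.

```bash
cat >> h.py <<'E'
def rel(P,R1=None):
    s,R=st(); 
    d=R.T@(np.array(P)-s["eef_pos"])/.4
    w=np.zeros(3) if R1 is None else Ro.from_matrix(R.T@R1).as_rotvec()/np.pi
    print("ROW",d.round(4).tolist(),w.round(4).tolist(),"rows>=",np.ceil(max(np.linalg.norm(d)*.4/.0625,np.linalg.norm(w)*180/10.7)))
def frame(z,y):
    z=np.array(z,float);z/=np.linalg.norm(z);y=np.array(y,float);y-=z*(y@z);y/=np.linalg.norm(y)
    return np.column_stack([np.cross(y,z),y,z])
def cross2(pa,ua,pb,ub,fa=False,fb=False):
    oa,da=ray(pa,[ua],fa);ob,db=ray(pb,[ub],fb);da=da[0]/np.linalg.norm(da);db=db[0]/np.linalg.norm(db)
    t=np.linalg.lstsq(np.column_stack([da,-db]),ob-oa,rcond=None)[0]
    a,b=oa+da*t[0],ob+db*t[1]; return (a+b)/2,np.linalg.norm(a-b)
E
python3 - <<'E'
from h import *
T=cv2.imread("pics/top0.png")[:,:,::-1].copy();S=cv2.imread("pics/side0.png")[:,:,::-1].copy()
pt,ps=eyes.camera_params("top"),eyes.camera_params("side")
def cen(k): M=cv2.moments(k); return [M['m10']/M['m00'],M['m01']/M['m00']]
bt=[cen(k) for k in blobs(T,'blue') if 110<cen(k)[0]<150][0]
for k in blobs(S,'blue'): print(cen(k),cv2.boundingRect(k))
bs=[cen(k) for k in blobs(S,'blue') if 245<cen(k)[0]<270 and cen(k)[1]<130][0]
print("cap",bt,bs,cross2(pt,bt,ps,bs))
# yellow band / foot: white body bottom in side
print("cup",cross2(pt,[12,281],ps,[173,112]))
d=np.array([.25,-.97,0]);d/=np.linalg.norm(d)
c=cross2(pt,bt,ps,bs)[0]; B=np.array([c[0],c[1],.25])-.14*d
R1=frame(d,[.97,.25,0]); print(B); rel(B,R1)
E
```

```text
[255.6502732240437, 109.89071038251366] (250, 108, 12, 5)
cap [132.09108527131784, 198.29328165374676] [255.6502732240437, 109.89071038251366] (array([0.49059685, 0.34454267, 0.14744237]), np.float64(0.004391123732319007))
cup (array([0.3004655 , 0.6247079 , 0.08595695]), np.float64(0.00926377806096074))
[0.4556562  0.48011239 0.25      ]
t 0.15 p [0.2575 0.6234 0.2492] q [ 1.029  0.287  1.578  0.     1.279 -0.15 ] op 1.0 F [-0.3  0.3 -0.1] ff 0.0
R [[-0.924, 0.382, -0.001], [0.382, 0.924, -0.002], [0.0, -0.002, -1.0]]
ROW [-0.5947, -0.1419, -0.0018] [0.2297, -0.4604, 0.2306] rows>= 10.0
```

```bash
python3 -m handwheel '[[-0.59,-0.14,0,0.23,-0.46,0.23,1],[-0.59,-0.14,0,0.23,-0.46,0.23,1],[-0.59,-0.14,0,0.23,-0.46,0.23,1],[-0.59,-0.14,0,0.23,-0.46,0.23,1],[-0.59,-0.14,0,0.23,-0.46,0.23,1],[-0.59,-0.14,0,0.23,-0.46,0.23,1],[-0.59,-0.14,0,0.23,-0.46,0.23,1],[-0.59,-0.14,0,0.23,-0.46,0.23,1],[-0.59,-0.14,0,0.23,-0.46,0.23,1],[-0.59,-0.14,0,0.23,-0.46,0.23,1],[-0.59,-0.14,0,0.23,-0.46,0.23,1]]'; python3 - <<'E'
from h import *
d=np.array([.25,-.97,0]);d/=np.linalg.norm(d)
rel([.456,.48,.25],frame(d,[.97,.25,0]))
E
```

```text
time: 1.52
eef_pos: [0.4545, 0.4816, 0.2477]
tcp_rot: [0.432, 0.56, -0.434, 0.558]
contact_force: [0.4, -0.5, 0.1]
opening: 1.0
finger_force: 0.0
t 1.52 p [0.4545 0.4816 0.2477] q [ 0.933  0.795  1.297 -1.188  2.148  0.631] op 1.0 F [ 0.4 -0.5  0.1] ff 0.0
R [[-0.005, 0.968, 0.25], [-0.001, 0.25, -0.968], [-1.0, -0.005, -0.0]]
ROW [-0.0059, 0.0026, 0.0047] [0.0001, -0.0, 0.0016] rows>= 1.0
```

```bash
python3 - <<'E'
from h import *
rel([.49,.415,.20],frame([0,-1,0],[1,0,0]))
E
```

```text
t 1.52 p [0.4545 0.4816 0.2477] q [ 0.933  0.795  1.297 -1.188  2.148  0.631] op 1.0 F [ 0.4 -0.5  0.1] ff 0.0
R [[-0.005, 0.968, 0.25], [-0.001, 0.25, -0.968], [-1.0, -0.005, -0.0]]
ROW [0.1189, 0.0449, 0.1833] [0.0804, 0.0002, 0.0016] rows>= 2.0
```

```bash
python3 -m handwheel '[[0.06,0.02,0.09,0.04,0,0,1],[0.119,0.045,0.183,0.08,0,0,1],[0.119,0.045,0.183,0.08,0,0.002,1],[0.119,0.045,0.183,0.08,0,0.002,1]]'; python3 - <<'E'
from h import *
st(); p,im=shot("wrist","w1"); shot("top","t1")
T=frame([0,-1,0],[1,0,0])
E
```

```text
time: 2.02
eef_pos: [0.4902, 0.4159, 0.2036]
tcp_rot: [0.502, 0.5, -0.497, 0.501]
contact_force: [0.5, -0.5, 0.8]
opening: 1.001
finger_force: 0.0
t 2.02 p [0.4902 0.4159 0.2036] q [ 0.797  0.854  1.288 -1.063  2.213  0.751] op 1.001 F [ 0.5 -0.5  0.8] ff 0.0
R [[0.006, 1.0, 0.002], [0.004, 0.002, -1.0], [-1.0, 0.006, -0.004]]
```

View pics/w1.png

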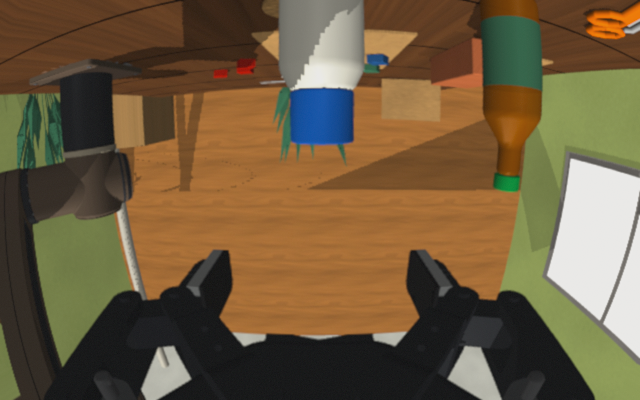

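```bash
python3 - <<'E'
from h import *
im=cv2.imread("pics/w1.png")[:,:,::-1].copy(); p=eyes.camera_params("wrist")
m=cv2.inRange(cv2.cvtColor(im,cv2.COLOR_RGB2HSV),np.array((105,150,40)),np.array((125,255,255)))
for v in (100,110,120,130):
    c=np.where(m[v,280:370])[0]+280; uv=[[c.min()-.5,v],[c.max()+.5,v]]
    o,d=ray(p,uv,True); h=d[:,:2]/np.linalg.norm(d[:,:2],axis=1)[:,None]
    a=np.arccos(h[0]@h[1])/2; b=h.sum(0);b/=np.linalg.norm(b); D=.0195/np.sin(a); print(v,c.min(),c.max(),"axis",(o[:2]+D*b).round(4),"cam",o.round(3))
T=cv2.imread("pics/top0.png")[:,:,::-1].copy();pt=eyes.camera_params("top")
k=[k for k in blobs(T,'blue') if 110<k[:,0,0].mean()<150][0]; print(cv2.boundingRect(k), cast(pt,[[132.1,198.3]],.137)[0])
E
```

```text
100 291 351 axis [0.4932 0.3396] cam [0.491 0.541 0.133]
110 291 351 axis [0.4931 0.3401] cam [0.491 0.541 0.133]
120 291 351 axis [0.4931 0.3407] cam [0.491 0.541 0.133]
130 291 351 axis [0.493  0.3414] cam [0.491 0.541 0.133]
(122, 190, 21, 17) [0.49369048 0.34774752 0.137     ]
```

```bash
python3 -m handwheel '[[0,0,0,0,0,-0.06,1],[0,0,0,0,0,-0.12,1],[0,0,0,0,0,-0.18,1],[0,0,0,0,0,-0.24,1],[0,0,0,0,0,-0.3,1],[0,0,0,0,0,-0.36,1],[0,0,0,0,0,-0.42,1],[0,0,0,0,0,-0.48,1],[0,0,0,0,0,-0.54,1]]' && python3 -m handwheel '[[0,0,0,0,0,-0.06,1],[0,0,0,0,0,-0.12,1],[0,0,0,0,0,-0.18,1],[0,0,0,0,0,-0.24,1],[0,0,0,0,0,-0.3,1],[0,0,0,0,0,-0.36,1],[0,0,0,0,0,-0.42,1],[0,0,0,0,0,-0.46,1],[0,0,0,0,0,-0.46,1]]'; python3 - <<'E'
from h import *
rel([.493,.413,.078],frame([0,-1,0],[-1,0,0]))
E
```

```text
time: 3.25
eef_pos: [0.4892, 0.4172, 0.2038]
tcp_rot: [-0.043, 0.707, -0.705, -0.04]
contact_force: [0.4, -0.0, 0.8]
opening: 1.001
finger_force: 0.0
time: 4.38
eef_pos: [0.4893, 0.417, 0.2036]
tcp_rot: [-0.498, 0.504, -0.504, -0.494]
contact_force: [-0.4, 0.5, -0.2]
opening: 1.001
finger_force: 0.0
t 4.38 p [0.4893 0.417  0.2036] q [ 0.8    0.854  1.288 -1.063  2.213 -2.38 ] op 1.001 F [-0.4  0.5 -0.2] ff 0.0
R [[-0.016, -1.0, 0.004], [-0.004, -0.004, -1.0], [1.0, -0.016, -0.004]]
ROW [-0.3141, -0.0041, 0.0111] [-0.0012, 0.0012, -0.0052] rows>= 3.0
```

```bash
python3 -m handwheel '[[-0.1,-0.004,0.01,0,0,-0.005,1],[-0.2,-0.004,0.01,0,0,-0.005,1],[-0.3,-0.004,0.01,0,0,-0.005,1],[-0.314,-0.004,0.01,0,0,-0.005,1],[-0.314,-0.004,0.06,0,0,-0.005,1],[-0.314,-0.004,0.11,0,0,-0.005,1],[-0.314,-0.004,0.16,0,0,-0.005,1],[-0.314,-0.004,0.185,0,0,-0.005,1],[-0.314,-0.004,0.185,0,0,-0.005,1]]'; python3 - <<'E'
from h import *
rel([.493,.343,.078],frame([0,-1,0],[-1,0,0]))
E
```

```text
time: 5.5
eef_pos: [0.4939, 0.3422, 0.0782]
tcp_rot: [0.501, -0.501, 0.499, 0.499]
contact_force: [0.5, 0.3, 1.3]
opening: 1.001
finger_force: 0.0
t 5.5 p [0.4939 0.3422 0.0782] q [ 0.725  0.947  1.411 -1.009  2.055 -2.211] op 1.001 F [0.5 0.3 1.3] ff 0.0
R [[-0.0, -1.0, 0.001], [-0.003, -0.001, -1.0], [1.0, -0.0, -0.003]]
ROW [-0.0005, 0.0022, -0.0021] [-0.0004, 0.001, -0.0] rows>= 1.0
```

```bash
python3 -m handwheel '[[0,0,0,0,0,0,0],[0,0,0,0,0,0,-1],[0,0,0,0,0,0,-1],[0,0,0,0,0,0,-1],[0,0,0,0,0,0,-1],[0,0,0,0,0,0,-1]]' 50; python3 -m handwheel '[[0.1,0,0,0,0,0,-1],[0.2,0,0,0,0,0,-1],[0.3,0,0,0,0,0,-1],[0.35,0,0,0,0,0,-1],[0.35,0,0,0,0,0,-1]]'
```

```text
time: 6.25
eef_pos: [0.4935, 0.3422, 0.0771]
tcp_rot: [0.501, -0.5, 0.499, 0.499]
contact_force: [-0.5, 1.4, 1.7]
opening: 0.592
finger_force: 51.5
time: 6.88
eef_pos: [0.4941, 0.3416, 0.2175]
tcp_rot: [0.502, -0.501, 0.499, 0.499]
contact_force: [0.4, -0.2, -1.8]
opening: 0.593
finger_force: 51.8
```

```bash
python3 -m handwheel '[[0,0,0,0,0,0.06,-1],[0,0,0,0,0,0.12,-1],[0,0,0,0,0,0.18,-1],[0,0,0,0,0,0.24,-1],[0,0,0,0,0,0.3,-1],[0,0,0,0,0,0.36,-1],[0,0,0,0,0,0.42,-1],[0,0,0,0,0,0.48,-1],[0,0,0,0,0,0.5,-1]]'; python3 -m handwheel '[[0,0,0,0,0,0.06,-1],[0,0,0,0,0,0.12,-1],[0,0,0,0,0,0.18,-1],[0,0,0,0,0,0.24,-1],[0,0,0,0,0,0.3,-1],[0,0,0,0,0,0.36,-1],[0,0,0,0,0,0.42,-1],[0,0,0,0,0,0.48,-1],[0,0,0,0,0,0.5,-1]]'; python3 - <<'E'
from h import *
st(); shot("side","s2")
E
```

```text
time: 8.0
eef_pos: [0.4933, 0.341, 0.2135]
tcp_rot: [-0.002, 0.707, -0.707, -0.001]
contact_force: [-0.4, 0.1, -2.2]
opening: 0.588
finger_force: 51.8
time: 9.12
eef_pos: [0.4933, 0.341, 0.2136]
tcp_rot: [0.499, 0.501, -0.5, 0.499]
contact_force: [-0.8, -0.2, -2.0]
opening: 0.595
finger_force: 51.8
t 9.12 p [0.4933 0.341  0.2136] q [ 0.725  0.737  1.465 -1.09   2.134  0.77 ] op 0.595 F [-0.8 -0.2 -2. ] ff 51.8
R [[-0.003, 1.0, 0.001], [0.0, 0.001, -1.0], [-1.0, -0.003, -0.0]]
```

View pics/s2.png

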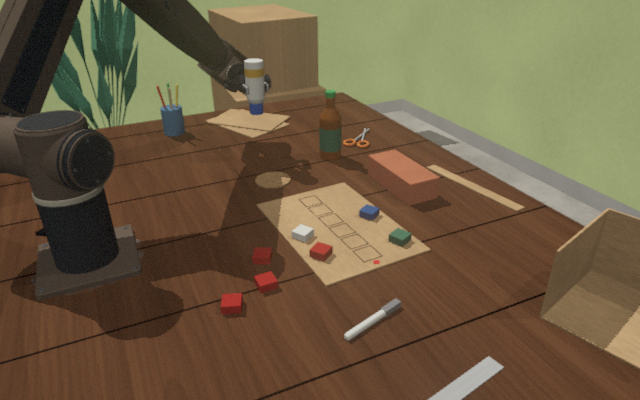

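The side view shows the bottle held upside down, with its blue cap at the bottom (256,107) and its foot at the top (254,65). I'll hold it for 3 s or more and then turn it back.

```bash
for i in 1 2; do python3 -m handwheel '[[0,0,0,0,0,0,-1],[0,0,0,0,0,0,-1],[0,0,0,0,0,0,-1],[0,0,0,0,0,0,-1],[0,0,0,0,0,0,-1],[0,0,0,0,0,0,-1],[0,0,0,0,0,0,-1],[0,0,0,0,0,0,-1],[0,0,0,0,0,0,-1],[0,0,0,0,0,0,-1],[0,0,0,0,0,0,-1],[0,0,0,0,0,0,-1]]'|head -1; done; python3 -m handwheel '[[0,0,0,0,0,0,-1],[0,0,0,0,0,0,-1],[0,0,0,0,0,-0.06,-1],[0,0,0,0,0,-0.12,-1],[0,0,0,0,0,-0.18,-1],[0,0,0,0,0,-0.24,-1],[0,0,0,0,0,-0.3,-1],[0,0,0,0,0,-0.36,-1],[0,0,0,0,0,-0.42,-1],[0,0,0,0,0,-0.48,-1],[0,0,0,0,0,-0.5,-1]]';  python3 -m handwheel '[[0,0,0,0,0,-0.06,-1],[0,0,0,0,0,-0.12,-1],[0,0,0,0,0,-0.18,-1],[0,0,0,0,0,-0.24,-1],[0,0,0,0,0,-0.3,-1],[0,0,0,0,0,-0.36,-1],[0,0,0,0,0,-0.42,-1],[0,0,0,0,0,-0.48,-1],[0,0,0,0,0,-0.5,-1],[0,0,0,0,0,-0.5,-1]]'; python3 - <<'E'
from h import *
# coaster centre in first top picture
im=cv2.imread("pics/top0.png")[:,:,::-1].copy(); p=eyes.camera_params("top")
m=cv2.inRange(cv2.cvtColor(im,cv2.COLOR_RGB2HSV),np.array((12,50,140)),np.array((30,170,255)))
k=[k for k in cv2.findContours(m,cv2.RETR_EXTERNAL,cv2.CHAIN_APPROX_NONE)[0] if 900<cv2.contourArea(k)<1500 and 200<k[:,0,0].mean()<240][0]
e=cv2.fitEllipse(k); print(e,cast(p,[e[0]],.005)[0])
c=cast(p,[e[0]],.005)[0]
rel([c[0],c[1],.13],frame([0,-1,0],[-1,0,0])); shot("wrist","w3"); shot("side","s3")
E
```

```text
time: 10.68
time: 12.18
time: 13.55
eef_pos: [0.4938, 0.3417, 0.2168]
tcp_rot: [-0.002, 0.708, -0.706, -0.001]
contact_force: [0.5, 0.5, -2.3]
opening: 0.592
finger_force: 51.8
time: 14.8
eef_pos: [0.4938, 0.3416, 0.2168]
tcp_rot: [0.501, -0.5, 0.499, 0.499]
contact_force: [-0.1, 1.2, -1.6]
opening: 0.591
finger_force: 51.8
((218.7009735107422, 213.33660888671875), (39.75175094604492, 40.782169342041016), 24.670207977294922) [0.47475322 0.18237425 0.005     ]
t 14.8 p [0.4938 0.3416 0.2168] q [ 0.725  0.734  1.463 -1.091  2.136 -2.374] op 0.591 F [-0.1  1.2 -1.6] ff 51.8
R [[0.001, -1.0, 0.001], [-0.002, -0.001, -1.0], [1.0, 0.001, -0.002]]
ROW [-0.2162, 0.0479, 0.3985] [-0.0004, 0.0007, 0.0003] rows>= 3.0
```

View pics/s3.png

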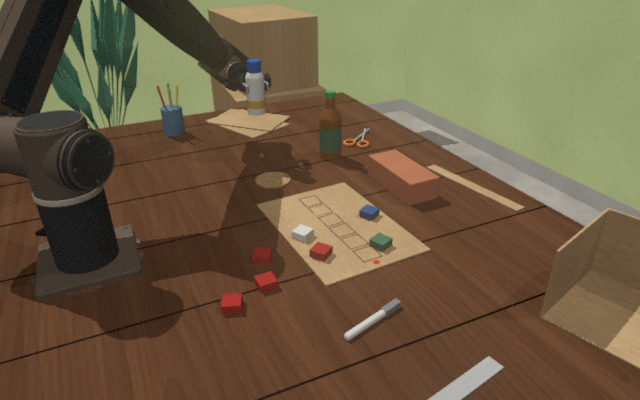

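The bottle is upright again in the grip. The green tile has been knocked to about (380,242) in the side view. Next I'll move to the coaster.

```bash
python3 -m handwheel '[[0,0.01,0.1,0,0,0,-1],[-0.05,0.02,0.2,0,0,0,-1],[-0.1,0.04,0.3,0,0,0,-1],[-0.18,0.048,0.38,0,0,0,-1],[-0.216,0.048,0.398,0,0,0,-1],[-0.216,0.048,0.398,0,0,0,-1],[-0.216,0.048,0.398,0,0,0,-1]]'; python3 - <<'E'
from h import *
rel([.4748,.1824,.0835],frame([0,-1,0],[-1,0,0]))
E
```

```text
time: 15.78
eef_pos: [0.4756, 0.1839, 0.1313]
tcp_rot: [0.501, -0.501, 0.5, 0.498]
contact_force: [0.0, -0.1, -2.2]
opening: 0.59
finger_force: 52.2
t 15.78 p [0.4756 0.1839 0.1313] q [ 0.556  0.67   1.785 -1.123  1.908 -2.178] op 0.59 F [ 0.  -0.1 -2.2] ff 52.2
R [[-0.001, -1.0, 0.002], [-0.003, -0.002, -1.0], [1.0, -0.001, -0.003]]
ROW [-0.1195, 0.0022, 0.0042] [-0.0007, 0.001, -0.0004] rows>= 1.0
```

```bash
python3 -m handwheel '[[-0.06,0.002,0.004,0,0,0,-1],[-0.11,0.002,0.004,0,0,0,-1],[-0.1195,0.002,0.004,0,0,0,-1],[-0.1195,0.002,0.004,0,0,0,-1]]';python3 -m handwheel '[[-0.002,0,0,0,0,0,-1],[-0.003,0,0,0,0,0,-1],[-0.003,0,0,0,0,0,-1]]'
```

```text
time: 16.27
eef_pos: [0.4743, 0.182, 0.0832]
tcp_rot: [0.501, -0.5, 0.5, 0.499]
contact_force: [-0.1, 0.3, -1.7]
opening: 0.59
finger_force: 52.2
time: 16.65
eef_pos: [0.4741, 0.1814, 0.082]
tcp_rot: [0.501, -0.5, 0.5, 0.499]
contact_force: [0.2, -0.2, 0.9]
opening: 0.591
finger_force: 52.3
```

```bash
python3 -m handwheel '[[0,0,0,0,0,0,0.3],[0,0,0,0,0,0,0.4],[0,0,0,0,0,0,0.6],[0,0,0,0,0,0,1],[0,0,0,0,0,0,1],[0,0,0,0,0,0,1],[0,0,-0.05,0,0,0,1],[0,0,-0.12,0,0,0,1],[0,0,-0.2,0,0,0,1],[0,0,-0.3,0,0,0,1],[0.1,0,-0.3,0,0,0,1],[0.2,0,-0.3,0,0,0,1]]'; python3 - <<'E'
from h import *
s,R=st(); shot("side","s4"); shot("top","t4")
E
```

```text
time: 18.15
eef_pos: [0.4732, 0.3027, 0.1613]
tcp_rot: [0.502, -0.499, 0.5, 0.5]
contact_force: [0.1, 0.0, 0.6]
opening: 0.999
finger_force: 0.0
t 18.15 p [0.4732 0.3027 0.1613] q [ 0.703  0.743  1.576 -1.049  2.061 -2.262] op 0.999 F [0.1 0.  0.6] ff 0.0
R [[0.003, -1.0, 0.003], [-0.001, -0.003, -1.0], [1.0, 0.003, -0.001]]
```

View pics/t4.png

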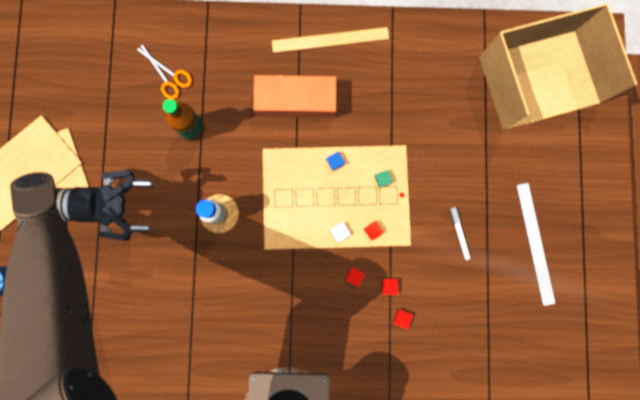

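The top view shows the bottle upright on the coaster, with its cap at (209,209). The green tile is now at (385,178). Next I'll turn the tool back to pointing down.

```bash
python3 -m handwheel '[[0.08,0,0,0,0,0.06,1],[0.16,0,0,0,0,0.12,1],[0.24,0,0,0,0,0.18,1],[0.32,0,0,0,0,0.24,1],[0.4,0,0,0,0,0.3,1],[0.45,0,0,0,0,0.36,1],[0.45,0,0,0,0,0.42,1],[0.45,0,0,0,0,0.48,1],[0.45,0,0,0,0,0.5,1],[0.45,0,0,0,0,0.5,1]]'; python3 - <<'E'
from h import *
im=cv2.imread("pics/t4.png")[:,:,::-1].copy(); p=eyes.camera_params("top")
for k in blobs(im,'blue'):
    M=cv2.moments(k);c=[M['m10']/M['m00'],M['m01']/M['m00']]
    if 190<c[0]<230: print(c,cast(p,[c],.142)[0])
rel([.50,.05,.30],frame([0,0,-1],[1,0,0]))
E
```

```text
time: 19.5
eef_pos: [0.4738, 0.3012, 0.3407]
tcp_rot: [-0.002, 0.708, -0.706, -0.001]
contact_force: [0.5, -0.6, -0.5]
opening: 0.998
finger_force: 0.0
[204.72980312287848, 208.39714867617107] [0.47512939 0.18701374 0.142     ]
t 19.5 p [0.4738 0.3012 0.3407] q [ 0.701  0.494  1.57  -1.19   2.172 -0.961] op 0.998 F [ 0.5 -0.6 -0.5] ff 0.0
R [[-1.0, -0.004, 0.002], [-0.002, 0.002, -1.0], [0.004, -1.0, -0.002]]
ROW [-0.0646, 0.1002, 0.6283] [-0.385, 0.3842, 0.3865] rows>= 12.0
```

```bash
python3 -m handwheel '[[0,0,0.05,-0.032,0.032,0.032,1],[0,0,0.1,-0.064,0.064,0.064,1],[0,0,0.16,-0.096,0.096,0.096,1],[0,0,0.22,-0.128,0.128,0.129,1],[0,0,0.28,-0.16,0.16,0.161,1],[0,0,0.34,-0.192,0.192,0.193,1],[0,0,0.4,-0.224,0.224,0.225,1],[-0.02,0.02,0.46,-0.257,0.256,0.258,1],[-0.04,0.05,0.52,-0.289,0.288,0.29,1],[-0.05,0.08,0.58,-0.321,0.32,0.322,1],[-0.06,0.1,0.628,-0.353,0.352,0.354,1],[-0.065,0.1,0.628,-0.385,0.384,0.386,1]]'; python3 - <<'E'
from h import *
rel([.52,-.09,.26],frame([0,0,-1],[1,0,0]))
E
```

```text
time: 21.0
eef_pos: [0.5004, 0.0487, 0.3002]
tcp_rot: [0.708, 0.706, 0.002, -0.0]
contact_force: [0.5, 0.8, 0.1]
opening: 1.002
finger_force: 0.0
t 21.0 p [0.5004 0.0487 0.3002] q [-0.107 -0.139  1.936  0.004  1.342 -0.105] op 1.002 F [0.5 0.8 0.1] ff 0.0
R [[0.003, 1.0, 0.003], [1.0, -0.003, 0.003], [0.003, 0.003, -1.0]]
ROW [-0.3469, 0.0496, 0.0994] [0.0009, -0.0011, -0.0008] rows>= 3.0
```

```bash
python3 -m handwheel '[[-0.12,0.02,0.03,0,0,0,1],[-0.24,0.04,0.06,0,0,0,1],[-0.347,0.05,0.1,0,0,0,1],[-0.347,0.05,0.1,0,0,0,1],[-0.347,0.05,0.1,0,0,0,1]]'; python3 - <<'E'
from h import *
st(); p,im=shot("wrist","w5"); np.savez("w5.npz",**p)
E
```

```text
time: 21.62
eef_pos: [0.5206, -0.0888, 0.2608]
tcp_rot: [0.707, 0.708, 0.001, -0.0]
contact_force: [-0.3, 0.7, -0.4]
opening: 0.999
finger_force: 0.0
t 21.62 p [ 0.5206 -0.0888  0.2608] q [-3.620e-01 -4.900e-02  1.925e+00  1.000e-03  1.265e+00 -3.640e-01] op 0.999 F [-0.3  0.7 -0.4] ff 0.0
R [[-0.002, 1.0, 0.001], [1.0, 0.002, 0.001], [0.001, 0.001, -1.0]]
```

View pics/w5.png

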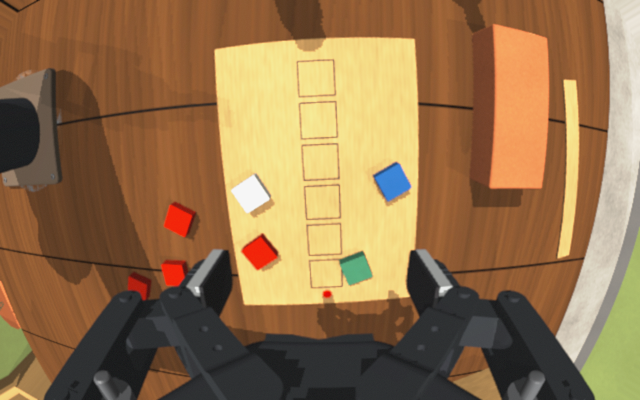

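The wrist view shows squares 1 to 6 running from (326,274) up to (316,78), with the red dot at (327,294). The tiles are white (251,193), red (260,252), blue (392,182) and green (356,268), and no others are on the panel. The decoys lie off the panel at left.

```bash
cat >> h.py <<'E'
def tile(p,im,col,near,amin=150,fish=True):
    best=None
    o=-p["R"].T@p["t"]
    for k in blobs(im,col,amin):
        X=cast(p,k[:,0,:].astype(float),.022,fish)[:,:2]*1000
        r=cv2.minAreaRect(X.astype(np.float32))
        if not(25<r[1][0]<60 and 25<r[1][1]<60): continue
        th=np.radians(r[2]); A=np.array([[np.cos(th),np.sin(th)],[-np.sin(th),np.cos(th)]])
        Y=X@A.T; c=A@(o[:2]*1000); ctr=[]
        for i in (0,1):
            lo,hi=Y[:,i].min()-.4,Y[:,i].max()+.4
            ctr.append(lo+18 if c[i]>(lo+hi)/2+15 else hi-18 if c[i]<(lo+hi)/2-15 else (lo+hi)/2)
        w=A.T@np.array(ctr)/1000; d=np.hypot(*(w-near))
        if best is None or d<best[0]: best=(d,w,r[2]%90,np.round(r[1],1))
    return best
def squares(p,im,fish=True):
    g=cv2.cvtColor(im,cv2.COLOR_RGB2GRAY); bh=cv2.morphologyEx(g,cv2.MORPH_BLACKHAT,np.ones((7,7)))
    m=cv2.dilate((bh>18).astype(np.uint8)*255,np.ones((2,2))); out=[]
    for k in cv2.findContours(m,cv2.RETR_CCOMP,cv2.CHAIN_APPROX_NONE)[0]:
        if cv2.contourArea(k)<300: continue
        X=cast(p,k[:,0,:].astype(float),.004,fish)[:,:2]*1000
        r=cv2.minAreaRect(X.astype(np.float32))
        if all(36<v<52 for v in r[1]): out.append((np.round(r[0],1),np.round(r[1],1),round(r[2],1)))
    return sorted(out,key=lambda a:a[0][1])
E
python3 - <<'E'
from h import *
p=dict(np.load("w5.npz")); im=cv2.imread("pics/w5.png")[:,:,::-1].copy()
for s in squares(p,im): print(*s)
k=[k for k in blobs(im,'red',15) if 315<k[:,0,0].mean()<340][0]; print("dot",cast(p,[k[:,0].mean(0)],.004,True)[0])
for c,n in dict(red=(.442,-.198),white=(.436,-.116),blue=(.612,-.102),green=(.58,-.22)).items(): print(c,tile(p,im,c,np.array(n)))
E
```

```text
[ 529.7 -180.9] [41.3 42. ] 1.5
[ 530.  -180.7] [48.8 49.4] 2.3
[ 527.  -129.2] [48.2 48.9] 4.0
[ 526.9 -128.8] [42.4 41.7] 3.0
[524.3 -77.5] [48.3 48.1] 3.1
[524.4 -77.1] [41.9 42.1] 3.1
[521.6 -25.7] [48.2 47.8] 3.4
[521.7 -25.5] [42.2 42.3] 2.7
[518.9  26.1] [48.3 48.3] 2.6
[518.8  26.4] [42.2 42.4] 3.0
dot [ 0.53380527 -0.26620507  0.004     ]
red (np.float64(0.005052201058831227), array([ 0.44429071, -0.19349696]), 35.64649963378906, array([38.4, 37. ]))
white (np.float64(0.002193072841895199), array([ 0.43727784, -0.11421767]), 31.755308151245117, array([36.7, 36.6]))
blue (np.float64(0.004030157824729411), array([ 0.6111563 , -0.09805914]), 31.686901092529297, array([34. , 36.6]))
green (np.float64(0.008765403062011559), array([ 0.57189024, -0.21667373]), 22.73273277282715, array([33.9, 39.9]))
```

```bash
cat >> h.py <<'E'
def down(deg): a=np.radians(deg); return frame([0,0,-1],[np.cos(a),np.sin(a),0])
SQ={i:np.array([.5327-.00276*(i-1),-.2331+.05193*(i-1)]) for i in range(1,7)}
E
python3 - <<'E'
from h import *
rel([.572,-.217,.12],down(22.7))
E
```

```text
t 21.68 p [ 0.5207 -0.0884  0.2612] q [-3.610e-01 -4.900e-02  1.925e+00  1.000e-03  1.265e+00 -3.640e-01] op 1.0 F [ 0.6 -0.4  0.2] ff 0.0
R [[-0.003, 1.0, 0.001], [1.0, 0.003, 0.0], [0.0, 0.001, -1.0]]
ROW [-0.3219, 0.1269, 0.353] [0.0005, -0.0, -0.1253] rows>= 4.0
```

```bash
python3 -m handwheel '[[-0.1,0.04,0.1,0,0,-0.04,1],[-0.2,0.08,0.2,0,0,-0.08,1],[-0.3,0.12,0.3,0,0,-0.12,1],[-0.322,0.127,0.353,0,0,-0.125,1],[-0.322,0.127,0.353,0,0,-0.125,1],[-0.322,0.127,0.353,0,0,-0.125,1]]'|head -2; python3 - <<'E'
from h import *
p,im=shot("wrist","w6")
for c,n in dict(green=(.572,-.217),red=(.442,-.198),white=(.436,-.116),blue=(.612,-.102)).items(): print(c,tile(p,im,c,np.array(n)))
for s in squares(p,im): print(*s)
print(proj(p,[[.572,-.217,.022]],True)); rel([.572,-.217,.026],down(22.7))
E
```

```text
time: 22.42
eef_pos: [0.5725, -0.2171, 0.1212]
green (np.float64(0.0008339315984959811), array([ 0.57119123, -0.21720331]), 22.64129066467285, array([34.4, 36.2]))
red (np.float64(0.004483583992923014), array([ 0.44502767, -0.19469307]), 35.78217315673828, array([39.5, 34.8]))
white (np.float64(0.0027154423885037814), array([ 0.43798332, -0.11414526]), 31.864835739135742, array([35.9, 35.4]))
blue (np.float64(0.002411395983026679), array([ 0.61181091, -0.09959603]), 31.128755569458008, array([37.7, 34. ]))
[ 529.8 -180.6] [47.4 47.7] 3.0
[ 529.9 -180.5] [42.  42.2] 2.8
[ 527.1 -128.9] [47.3 47.5] 3.3
[ 527.2 -128.9] [41.9 41.8] 2.9
[ 435.4 -115.7] [42.7 37.1] 31.8
[524.4 -77.5] [47.1 47. ] 3.3
[[316.12667549 208.3195023 ]]
t 22.48 p [ 0.5726 -0.2172  0.1217] q [-5.280e-01  2.830e-01  1.831e+00  1.000e-03  1.023e+00 -9.240e-01] op 1.0 F [ 0.2  0.1 -0.1] ff 0.0
R [[-0.385, 0.923, 0.004], [0.923, 0.385, -0.001], [-0.003, 0.003, -1.0]]
ROW [0.0017, -0.002, 0.2391] [0.0009, 0.0008, -0.0003] rows>= 2.0
```

View pics/w6.png

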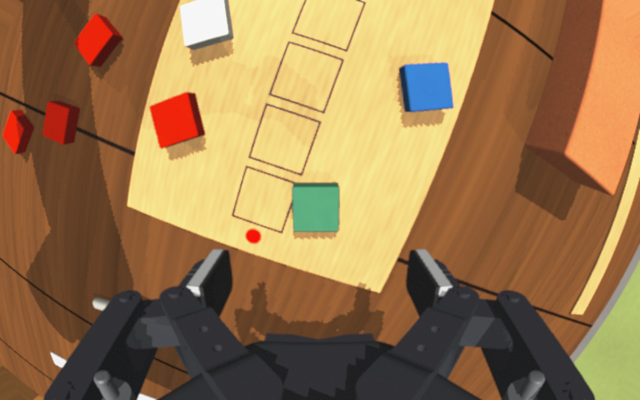

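The close wrist view shows the green tile at (316,208), square to the fingers and centred between them. Nothing is in the way, so I'll grip it.

```bash
python3 -m handwheel '[[0,-0.002,0.1,0,0,0,0.5],[0,-0.002,0.2,0,0,0,0.5],[0,-0.002,0.24,0,0,0,0.5],[0,-0.002,0.24,0,0,0,0.5],[0,-0.002,0.24,0,0,0,-1],[0,-0.002,0.24,0,0,0,-1],[0,-0.002,0.24,0,0,0,-1],[0,-0.002,0.24,0,0,0,-1]]' 30;  python3 -m handwheel '[[0,0,-0.05,0,0,0,-1],[0,0,-0.08,0,0,0,-1],[0,0,-0.08,0,0,0,-1]]'; python3 - <<'E'
from h import *
rel([*SQ[1],.05],down(3))
E
```

```text
time: 23.48
eef_pos: [0.5726, -0.2193, 0.0261]
tcp_rot: [0.555, 0.832, 0.0, 0.003]
contact_force: [0.0, 1.8, 5.3]
opening: 0.413
finger_force: 31.7
time: 23.85
eef_pos: [0.5719, -0.2189, 0.0576]
tcp_rot: [0.555, 0.832, 0.0, 0.002]
contact_force: [1.2, -0.9, 0.8]
opening: 0.409
finger_force: 31.0
t 23.85 p [ 0.5719 -0.2189  0.0576] q [-5.310e-01  3.730e-01  1.853e+00  1.000e-03  9.120e-01 -9.250e-01] op 0.409 F [ 1.2 -0.9  0.8] ff 31.0
R [[-0.384, 0.923, 0.004], [0.923, 0.384, -0.002], [-0.003, 0.003, -1.0]]
ROW [0.005, -0.1041, 0.0187] [0.0011, 0.0008, 0.1086] rows>= 2.0
```

```bash
python3 -m handwheel '[[0,-0.05,0,0,0,0.05,-1],[0.001,-0.104,0,0,0,0.1086,-1],[0.001,-0.104,0.02,0,0,0.1086,-1],[0.001,-0.104,0.05,0,0,0.1086,-1],[0.001,-0.104,0.07,0,0,0.1086,-1],[0.001,-0.104,0.077,0,0,0.1086,-1],[0.001,-0.104,0.077,0,0,0.1086,-1],[0.001,-0.104,0.077,0,0,0.1086,0],[0.001,-0.104,0.077,0,0,0.1086,0.3],[0.001,-0.104,0.077,0,0,0.1086,0.3]]'; python3 -m handwheel '[[0,0,-0.1,0,0,0,0.5],[0,0,-0.2,0,0,0,1],[0,0,-0.27,0,0,0,1],[0,0,-0.27,0,0,0,1]]'; python3 - <<'E'
from h import *
s,R=st(); p,im=shot("wrist","w7"); print(SQ[1])
for c,n in dict(green=SQ[1],red=(.442,-.198),white=(.436,-.116),blue=(.612,-.102)).items(): print(c,tile(p,im,c,np.array(n)))
for s in squares(p,im): print(*s)
rel([.4448,-.194,.10],down(35.7))
E
```

```text
time: 25.1
eef_pos: [0.5323, -0.2338, 0.0243]
tcp_rot: [0.688, 0.726, 0.0, 0.0]
contact_force: [-0.2, 0.6, 0.4]
opening: 0.649
finger_force: 0.0
time: 25.6
eef_pos: [0.5339, -0.235, 0.1355]
tcp_rot: [0.688, 0.725, 0.001, 0.003]
contact_force: [-0.3, -0.4, -1.4]
opening: 1.0
finger_force: 0.0
t 25.6 p [ 0.5339 -0.235   0.1355] q [-5.890e-01  2.050e-01  1.898e+00  1.000e-03  1.032e+00 -6.420e-01] op 1.0 F [-0.3 -0.4 -1.4] ff 0.0
R [[-0.053, 0.999, 0.006], [0.999, 0.053, -0.003], [-0.004, 0.006, -1.0]]
[ 0.5327 -0.2331]
green (np.float64(0.0031941146155432384), array([ 0.53436878, -0.23037648]), 2.9131405353546143, array([34.8, 35.4]))
red (np.float64(0.004187993014233598), array([ 0.44467949, -0.19478136]), 35.8725471496582, array([38. , 34.9]))
white (np.float64(0.0024231414389987256), array([ 0.4375461 , -0.11413421]), 31.963537216186523, array([36.1, 35.8]))
blue (np.float64(0.002252928966183958), array([ 0.61176067, -0.09975982]), 31.29258918762207, array([38.5, 33.9]))
[ 532.3 -232.1] [47.6 46.7] 2.9
[ 529.7 -180.7] [47.2 46.4] 2.9
[ 529.7 -180.7] [42.1 41.3] 2.8
[ 527.  -129.2] [46.  47.2] 3.0
[ 527.  -128.9] [41.1 41.3] 3.0
t 25.65 p [ 0.5327 -0.2342  0.1333] q [-5.890e-01  2.070e-01  1.901e+00  1.000e-03  1.032e+00 -6.420e-01] op 1.001 F [-0.5 -0.2 -0.3] ff 0.0
R [[-0.053, 0.999, 0.003], [0.999, 0.053, -0.001], [-0.001, 0.003, -1.0]]
ROW [0.1121, -0.2143, 0.0827] [0.0007, 0.0006, -0.1816] rows>= 4.0
```

```bash
python3 -m handwheel '[[0.03,-0.05,0,0,0,-0.05,1],[0.06,-0.1,0,0,0,-0.1,1],[0.09,-0.17,0.04,0,0,-0.15,1],[0.112,-0.214,0.08,0,0,-0.182,1],[0.112,-0.214,0.083,0,0,-0.182,1],[0.112,-0.214,0.083,0,0,-0.182,1]]'|head -2; python3 - <<'E'
from h import *
p,im=shot("wrist","w8")
for c,n in dict(red=(.442,-.198)).items(): r=tile(p,im,c,np.array(n)); print(r)
rel([*r[1],.0275],down(r[2]))
E
```

```text
time: 26.4
eef_pos: [0.4448, -0.194, 0.0991]
(np.float64(0.003906587990512429), array([ 0.44228219, -0.19410362]), 35.7933349609375, array([34.8, 37.4]))
t 26.45 p [ 0.4453 -0.1943  0.0997] q [-6.210e-01  5.300e-02  2.145e+00  1.000e-03  9.420e-01 -1.244e+00] op 0.999 F [ 0.4 -0.6 -0.4] ff 0.0
R [[-0.583, 0.812, 0.002], [0.812, 0.583, -0.0], [-0.001, 0.001, -1.0]]
ROW [0.0051, -0.0061, 0.1805] [0.0004, 0.0005, -0.0005] rows>= 2.0
```

```bash
python3 -m handwheel '[[0.003,-0.003,0.1,0,0,0,0.5],[0.003,-0.003,0.17,0,0,0,0.5],[0.003,-0.003,0.18,0,0,0,0.5],[0.003,-0.003,0.18,0,0,0,-1],[0.003,-0.003,0.18,0,0,0,-1],[0.003,-0.003,0.18,0,0,0,-1],[0.003,-0.003,0.18,0,0,0,-1]]' 30;  python3 -m handwheel '[[0,0,-0.05,0,0,0,-1],[0,0,-0.08,0,0,0,-1],[0,0,-0.08,0,0,0,-1]]'; python3 - <<'E'
from h import *
rel([*SQ[2]-[.0015,.0015],.0275],down(3))
E
```

```text
time: 27.32
eef_pos: [0.4442, -0.1943, 0.0291]
tcp_rot: [0.456, 0.89, 0.0, 0.002]
contact_force: [0.3, -0.6, 6.6]
opening: 0.412
finger_force: 31.0
time: 27.7
eef_pos: [0.4434, -0.1938, 0.0604]
tcp_rot: [0.456, 0.89, 0.0, 0.002]
contact_force: [0.2, 0.3, 0.8]
opening: 0.407
finger_force: 30.4
t 27.7 p [ 0.4434 -0.1938  0.0604] q [-6.220e-01  1.190e-01  2.164e+00  1.000e-03  8.560e-01 -1.247e+00] op 0.407 F [0.2 0.3 0.8] ff 30.4
R [[-0.584, 0.811, 0.003], [0.811, 0.584, -0.001], [-0.003, 0.002, -1.0]]
ROW [-0.1015, 0.1887, 0.0828] [0.0007, 0.0007, 0.182] rows>= 4.0
```

```bash
python3 -m handwheel '[[-0.03,0.06,0,0,0,0.05,-1],[-0.06,0.12,0,0,0,0.1,-1],[-0.1,0.18,0,0,0,0.15,-1],[-0.1015,0.189,0,0,0,0.182,-1],[-0.1015,0.189,0.03,0,0,0.182,-1],[-0.1015,0.189,0.06,0,0,0.182,-1],[-0.1015,0.189,0.08,0,0,0.182,-1],[-0.1015,0.189,0.08,0,0,0.182,-1],[-0.1015,0.189,0.08,0,0,0.182,-0.1],[-0.1015,0.189,0.08,0,0,0.182,0.3],[-0.1015,0.189,0.08,0,0,0.182,0.3]]'; python3 -m handwheel '[[0,0,-0.1,0,0,0,0.5],[0,0,-0.2,0,0,0,1],[0,0,-0.27,0,0,0,1],[0,0,-0.27,0,0,0,1]]'|head -2; python3 - <<'E'
from h import *
p,im=shot("wrist","w9"); print(SQ[1],SQ[2])
for c,n in dict(green=SQ[1],red=SQ[2],white=(.436,-.116),blue=(.612,-.102)).items(): print(c,tile(p,im,c,np.array(n)))
for s in squares(p,im): print(*s)
rel([.437,-.1142,.10],down(31.9))
E
```

```text
time: 29.08
eef_pos: [0.5276, -0.1821, 0.027]
tcp_rot: [0.688, 0.725, 0.0, -0.0]
contact_force: [-0.9, -0.5, -0.7]
opening: 0.652
finger_force: 0.0
time: 29.58
eef_pos: [0.5294, -0.1831, 0.1381]
[ 0.5327 -0.2331] [ 0.52994 -0.18117]
green (np.float64(0.002952853276802805), array([ 0.53428725, -0.23061002]), 2.916356325149536, array([34.7, 39.1]))
red (np.float64(0.0022622705538604742), array([ 0.52850254, -0.17942312]), 2.9206292629241943, array([35.4, 36.5]))
white (np.float64(0.0028198040978807525), array([ 0.43757651, -0.11366207]), 31.7796573638916, array([36.1, 35.5]))
blue (np.float64(0.0036081416757406397), array([ 0.61127077, -0.09846632]), 31.028770446777344, array([37.1, 34.5]))
[ 532.8 -232.2] [48.8 46.6] 2.9
[ 529.9 -181. ] [46.5 47.5] 4.2
[ 527.  -128.8] [47.4 46.8] 2.9
[ 526.9 -128.8] [42.1 41.7] 2.9
[524.2 -77.4] [41.5 41.6] 3.0
[524.2 -77.3] [46.4 46.8] 3.0
t 29.62 p [ 0.5282 -0.1824  0.136 ] q [-5.140e-01  1.550e-01  1.955e+00  1.000e-03  1.029e+00 -5.670e-01] op 1.003 F [-0.  -0.4 -0. ] ff 0.0
R [[-0.052, 0.999, 0.003], [0.999, 0.052, -0.001], [-0.001, 0.003, -1.0]]
ROW [0.1824, -0.2189, 0.0893] [0.0007, 0.0005, -0.1605] rows>= 3.0
```

```bash
python3 -m handwheel '[[0.06,-0.07,0,0,0,-0.05,1],[0.12,-0.14,0,0,0,-0.1,1],[0.18,-0.21,0,0,0,-0.15,1],[0.183,-0.218,0.089,0,0,-0.16,1],[0.183,-0.218,0.17,0,0,-0.16,0.5],[0.183,-0.218,0.25,0,0,-0.16,0.5],[0.183,-0.218,0.27,0,0,-0.16,0.5],[0.183,-0.218,0.27,0,0,-0.16,0.5],[0.183,-0.218,0.27,0,0,-0.16,-1],[0.183,-0.218,0.27,0,0,-0.16,-1],[0.183,-0.218,0.27,0,0,-0.16,-1],[0.183,-0.218,0.27,0,0,-0.16,-1]]' 30;  python3 -m handwheel '[[0,0,-0.05,0,0,0,-1],[0,0,-0.08,0,0,0,-1],[0,0,-0.08,0,0,0,-1]]'; python3 - <<'E'
from h import *
rel([*SQ[3]-[.0005,.002],.0275],down(3))
E
```

```text
time: 31.12
eef_pos: [0.4382, -0.1143, 0.0288]
tcp_rot: [0.486, 0.874, 0.0, 0.002]
contact_force: [0.4, -0.1, 6.2]
opening: 0.409
finger_force: 31.6
time: 31.5
eef_pos: [0.4376, -0.114, 0.0604]
tcp_rot: [0.486, 0.874, 0.0, 0.002]
contact_force: [-0.2, -0.5, -0.3]
opening: 0.41
finger_force: 30.9
t 31.5 p [ 0.4376 -0.114   0.0604] q [-4.800e-01  5.000e-02  2.238e+00  1.000e-03  8.500e-01 -1.036e+00] op 0.41 F [-0.2 -0.5 -0.3] ff 30.9
R [[-0.527, 0.85, 0.003], [0.85, 0.527, -0.001], [-0.003, 0.002, -1.0]]
ROW [-0.1538, 0.1663, 0.0829] [0.0009, 0.0006, 0.1601] rows>= 3.0
```

```bash
python3 -m handwheel '[[-0.05,0.05,0,0,0,0.05,-1],[-0.1,0.11,0,0,0,0.1,-1],[-0.15,0.16,0,0,0,0.15,-1],[-0.154,0.166,0,0,0,0.16,-1],[-0.154,0.166,0.03,0,0,0.16,-1],[-0.154,0.166,0.06,0,0,0.16,-1],[-0.154,0.166,0.08,0,0,0.16,-1],[-0.154,0.166,0.08,0,0,0.16,-1],[-0.154,0.166,0.08,0,0,0.16,-0.1],[-0.154,0.166,0.08,0,0,0.16,0.3],[-0.154,0.166,0.08,0,0,0.16,0.3]]'; python3 -m handwheel '[[0,0,-0.1,0,0,0,0.5],[0,0,-0.2,0,0,0,1],[0,0,-0.27,0,0,0,1],[0,0,-0.27,0,0,0,1]]'|head -2; python3 - <<'E'
from h import *
p,im=shot("wrist","w10"); print(SQ[3])
for c,n in dict(green=SQ[1],red=SQ[2],white=SQ[3],blue=(.612,-.102)).items(): r=tile(p,im,c,np.array(n));print(c,r)
rel([r[1][0],r[1][1],.10],down(r[2]))
E
```

```text
time: 32.88
eef_pos: [0.5256, -0.1309, 0.0271]
tcp_rot: [0.688, 0.725, 0.0, 0.0]
contact_force: [-0.1, -0.2, 0.7]
opening: 0.646
finger_force: 0.0
time: 33.38
eef_pos: [0.5275, -0.1318, 0.1382]
[ 0.52718 -0.12924]
green (np.float64(0.00365770849028938), array([ 0.53423822, -0.22978146]), 3.1161248683929443, array([34.9, 41.3]))
red (np.float64(0.0017082663302105225), array([ 0.52838107, -0.18047149]), 2.9060769081115723, array([35.7, 41. ]))
white (np.float64(0.0016480614433687546), array([ 0.52602067, -0.12806865]), 2.9106345176696777, array([35.6, 37.3]))
blue (np.float64(0.003946057368489998), array([ 0.61125733, -0.09812446]), 31.16499900817871, array([35.5, 37.1]))
t 33.42 p [ 0.5262 -0.1312  0.1361] q [-4.320e-01  1.200e-01  1.995e+00  1.000e-03  1.024e+00 -4.850e-01] op 1.002 F [-0.4  0.5 -1.1] ff 0.0
R [[-0.052, 0.999, 0.003], [0.999, 0.052, -0.001], [-0.001, 0.003, -1.0]]
ROW [0.0716, 0.2165, 0.0907] [0.0008, 0.0005, -0.1564] rows>= 3.0
```

```bash
python3 -m handwheel '[[0.03,0.07,0,0,0,-0.05,1],[0.05,0.14,0,0,0,-0.1,1],[0.07,0.21,0,0,0,-0.15,1],[0.07,0.217,0.089,0,0,-0.156,1],[0.07,0.217,0.17,0,0,-0.156,0.5],[0.07,0.217,0.25,0,0,-0.156,0.5],[0.07,0.217,0.27,0,0,-0.156,0.5],[0.07,0.217,0.27,0,0,-0.156,0.5],[0.07,0.217,0.27,0,0,-0.156,-1],[0.07,0.217,0.27,0,0,-0.156,-1],[0.07,0.217,0.27,0,0,-0.156,-1],[0.07,0.217,0.27,0,0,-0.156,-1]]' 30;  python3 -m handwheel '[[0,0,-0.05,0,0,0,-1],[0,0,-0.08,0,0,0,-1],[0,0,-0.08,0,0,0,-1]]'; python3 - <<'E'
from h import *
rel([*SQ[4]-[.0005,.002],.0275],down(3))
E
```

```text
time: 34.92
eef_pos: [0.6124, -0.0989, 0.0295]
tcp_rot: [0.492, 0.871, 0.001, 0.002]
contact_force: [-0.3, 0.6, 5.2]
opening: 0.413
finger_force: 31.3
time: 35.3
eef_pos: [0.6121, -0.0988, 0.0616]
tcp_rot: [0.492, 0.871, 0.001, 0.002]
contact_force: [-0.7, 0.3, 0.2]
opening: 0.407
finger_force: 30.6
t 35.3 p [ 0.6121 -0.0988  0.0616] q [-0.324  0.381  1.832  0.     0.924 -0.867] op 0.407 F [-0.7  0.3  0.2] ff 30.6
R [[-0.516, 0.856, 0.004], [0.856, 0.516, -0.001], [-0.003, 0.003, -1.0]]
ROW [0.1559, -0.1639, 0.0842] [0.0012, 0.0007, 0.1561] rows>= 3.0
```

```bash
python3 -m handwheel '[[0.05,-0.05,0,0,0,0.05,-1],[0.1,-0.11,0,0,0,0.1,-1],[0.15,-0.16,0,0,0,0.15,-1],[0.156,-0.164,0,0,0,0.156,-1],[0.156,-0.164,0.03,0,0,0.156,-1],[0.156,-0.164,0.06,0,0,0.156,-1],[0.156,-0.164,0.081,0,0,0.156,-1],[0.156,-0.164,0.081,0,0,0.156,-1],[0.156,-0.164,0.081,0,0,0.156,-0.1],[0.156,-0.164,0.081,0,0,0.156,0.3],[0.156,-0.164,0.081,0,0,0.156,0.3]]'; python3 -m handwheel '[[0,0,-0.1,0,0,0,0.5],[0,0,-0.25,0,0,0,1],[0,0,-0.4,0,0,0,1],[0,0,-0.55,0,0,0,1],[0,0,-0.55,0,0,0,1]]'|head -2; python3 - <<'E'
from h import *
p,im=shot("wrist","w11"); shot("side","s11")
for i,c in enumerate(["green","red","white","blue"]): n=SQ[i+1];r=tile(p,im,c,n,80);print(c,r,((r[1]-n)*1000).round(1))
for s in squares(p,im): print(*s)
x=cv2.resize(im[:330,150:480,::-1],None,fx=1.8,fy=1.8,interpolation=cv2.INTER_CUBIC); cv2.imwrite("pics/z11.png",x)
E
```

```text
time: 36.67
eef_pos: [0.5225, -0.0789, 0.0265]
tcp_rot: [0.688, 0.725, 0.0, -0.0]
contact_force: [-0.2, 0.6, -1.1]
opening: 0.653
finger_force: 0.0
time: 37.3
eef_pos: [0.5255, -0.08, 0.2539]
green (np.float64(0.004429158632598468), array([ 0.53449878, -0.22905255]), 2.6187620162963867, array([33.5, 39.5])) [1.8 4. ]
red (np.float64(0.0015914991193512775), array([ 0.52837748, -0.18086766]), 2.9526469707489014, array([34.6, 40.7])) [-1.6  0.3]
white (np.float64(0.0015300878374304788), array([ 0.52597852, -0.12829258]), 2.7898597717285156, array([35.4, 38.1])) [-1.2  0.9]
blue (np.float64(0.0005976446980922936), array([ 0.52468722, -0.07677542]), 2.835231304168701, array([34.1, 34.4])) [0.3 0.5]
[521.5 -25.7] [48.  47.1] 2.8
[521.5 -25.1] [40.8 41. ] 2.9
[518.8  26.1] [42.5 42.5] 3.0
[518.9  26.2] [47.2 47.5] 2.9
```

View pics/z11.png

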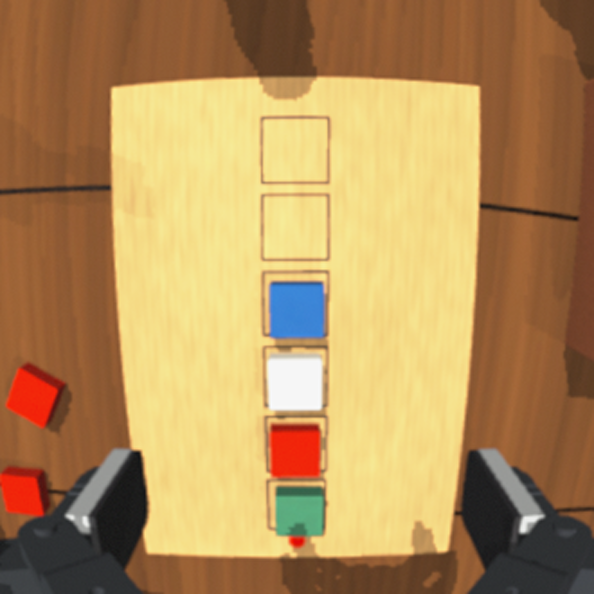

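View pics/s11.png

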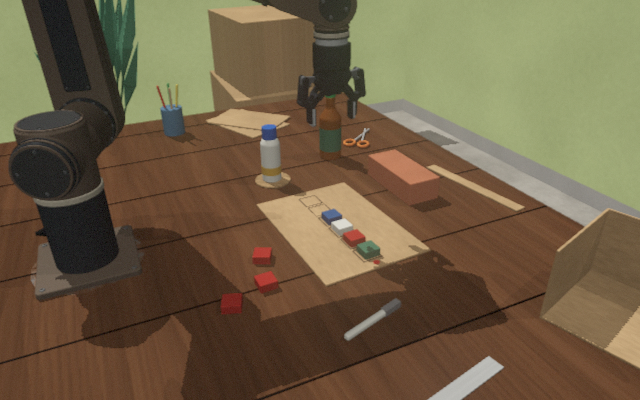

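The row holds green, red, white and blue in squares 1 to 4, each inside its pencilled square and square to it. The largest offset is about 3 mm, on green, against the 6 mm allowed. The side view shows the glue bottle upright on the coaster (270,160), the bystanders where they were, and the gripper clear of everything. I'm handing it in.

```bash
python3 -c "
from plant import ctrl
print(ctrl.sign_off())"
```

```text
the job is handed in; nothing more can be done
None
```

I handed the job in at about 37 s (the verdict was not reported back): the glue bottle was held upside down for over 3 s and stands upright and released on the coaster, and the four tiles present (green, red, white, blue) lie in squares 1–4 from the red dot, each within about 3 mm of centre.

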